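# Lower the telescopic jewellery stand one hole and hang the caddies

## Robot

A 7-joint arm with a two-finger parallel gripper is mounted at the origin on the work surface. World frame = base frame: x ahead of the robot, y to its left, z up, the work surface at z = 0. Lengths are in m, angles in rad, forces in N, time in s.
With the tool pointing down it reaches from about 0.35 to 0.9 m from the base axis. Payload 19.9 kg.
Tool frame: the origin (TCP) lies on the centre line of the jaws, within the pads' length; the fingertips stand 11 mm ahead of it and the grasp point (between the pads) lies 8 mm behind it; z points along the fingers, y is the line along which they close (so a half turn about z gives the same grasp; the last joint's range is limited). The gripper opens to 94 mm and grips with 3 to 60 N. Pads are 16 mm wide; open, the fingers measure 119 mm over their backs; the gripper's body (75 mm by 177 mm) begins 78 mm behind the grasp point.
Start: joints at [1.206, 0.417, -0.01, 1.614, 0.005, 1.111, -0.053], TCP at [0.198, -0.593, 0.216] pointing down, gripper open.
Joint ranges: [-2.81, 2.81], [-0.39, 2.02], [-1.27, 1.25], [0.06, 2.57], [-1.19, 4.33], [0.19, 2], [-2.82, 2.82]. Speed limits (rad/s): [1.89, 1.89, 2.39, 2.39, 3.01, 3.01, 3.01].

## Interface

Orientations are given as a unit quaternion [w, x, y, z].
In Python, from station import arm gives the robot as it stands. Calls block until the motion is done:
- arm.reach(position, orientation): joint-space move of the TCP to a pose.
- arm.move_straight(position, frame=None, feed=0.15, f_stop=None): straight line of the TCP; frame=None keeps the orientation; feed is the mean speed in m/s. With f_stop (N) it stops when the force on the tool has changed by that much, and returns True; else False.
- arm.move_j(angles): joint-space move.
- arm.grip(opening, newtons=None): finger opening in m; newtons is the grip in N (None keeps the last); returns when the fingers have stopped.
- arm.wait(seconds).
- arm.solve_ik(position, orientation): joint angles nearest the present ones, or None.
- arm.get_state(): the state.
- arm.capture(name): name is "scene" or "top" or "wrist"; returns a dict with "frame" (400x640x3 uint8, red, green, blue), "mtx" (3x3 intrinsics, pixels), "R" (3x3) and "t" (3): a world point X has camera coordinates R X + t. Camera axes: x right, y down, z forward; pixel columns grow to the right and rows downward; lengths in m; the calibration is good to about 2 mm. A picture is of the moment at which its call begins. There is no depth.
A pose or a line that the arm cannot do raises arm.Unreachable and nothing moves.
- arm.hand_in(): hands the job in; it is judged then, once.
The state is a dict: "time_s": time; "joints": joint angles; "qd": joint speeds; "joint_torque": joint torques, N m; "tcp_pos": TCP position; "ee_rot": TCP orientation; "wrist_force": force on the tool from outside, world axes, zero at the start; "ft_torque": the same for the moment, N m; "grip_width": finger opening in m; "gripper_force": force on a finger pad.
Only numpy, scipy, OpenCV 4.12 (cv2) and the standard library are available. Lean on these libraries where they do the work, as an engineer would, in place of code of your own. Each camera call takes 0.05 s, during which the arm holds its last target. There are 200 camera calls.

## Task

The jewellery stand is one hole too tall: first press the sprung button on its top and collapse the telescopic post to its next hole, the middle one, so that it catches there with the button sprung back up. Then hang every white caddy on the table by its brass handle, one on each hook, upright, free of the table and not left swinging, and leave the bowl of bangles and the hairbrush undisturbed.

Things in the scene. Friction and masses are not known exactly. Their poses are not given: they have to be found in the camera images.
- stand: Fixed steel stand; origin under the centre of its foot (disc 150 mm across), z up. Outer tube 30 mm across, 170 mm high. The inner tube in it carries a T-bar (14 mm thick, 414 mm long along the stand's y) with four hooks pointing along the stand's -x, and a button on its top. A pin worked by the button catches in three holes 40 mm apart.
- post (a joint): Inner tube pushed down, m: 0 top hole (start), about 0.038 middle, 0.078 lowest, stop 0.084. Free only while the button is fully in; a damped spring lifts it: 8 N holds it down, +3 N per 10 mm/s of descent. Let go quickly, the button springs out and the tube rises at about 25 mm/s to the next hole up, where it clicks in; follow it up slower than 8 mm/s and the button stays in, past the holes.
- button (a joint): Travel of the button into the post's head, in m: 0 out, 0.009 fully pressed. Spring 3 N at first, 5 N fully pressed; the pin is clear of its hole from 0.0075. While the pin rides on the tube wall between holes the button stays in.
- button_top (a point): Centre of the flat round top of the grey button (32 mm across; stands 18 mm proud of the 40 mm wide head, 44 mm above the T-bar's axis); moves with button and post; about 314 mm above the table at the start.
- hook1 (a point): Middle of the top of the leftmost (+y) hook's level bar, where a handle rests; axes as the stand's. Round bar 8 mm thick; the handle may lie from the T-bar (40 mm to +x) to the upright tip (34 mm to -x), which rises 25 mm above this point. Hooks are 120 mm apart; this point is 274 mm above the table less the post's joint value.
- hook2 (a point): Middle of the top of the second from left hook's level bar, where a handle rests; axes as the stand's. Round bar 8 mm thick; the handle may lie from the T-bar (40 mm to +x) to the upright tip (34 mm to -x), which rises 25 mm above this point. Hooks are 120 mm apart; this point is 274 mm above the table less the post's joint value.
- hook3 (a point): Middle of the top of the third from left hook's level bar, where a handle rests; axes as the stand's. Round bar 8 mm thick; the handle may lie from the T-bar (40 mm to +x) to the upright tip (34 mm to -x), which rises 25 mm above this point. Hooks are 120 mm apart; this point is 274 mm above the table less the post's joint value.
- hook4 (a point): Middle of the top of the rightmost (-y) hook's level bar, where a handle rests; axes as the stand's. Round bar 8 mm thick; the handle may lie from the T-bar (40 mm to +x) to the upright tip (34 mm to -x), which rises 25 mm above this point. Hooks are 120 mm apart; this point is 274 mm above the table less the post's joint value.
- caddy1: White open tub on the table, brass handle, about 0.13 kg; may be absent (None). Origin: centre of the underside, z up. Tub 62 (x) x 100 (y) x 50 mm; handle an inverted U in the y-z plane: uprights at y = +-50 mm, level bar 8 mm thick (x), z 123 to 135, 105 long, two 4 mm lugs down to z 114 at y = +-20 (hook goes between). Grip the bar beside its middle to leave the middle free for the hook.
- caddy2: White open tub on the table, brass handle, about 0.13 kg; may be absent (None). Origin: centre of the underside, z up. Tub 62 (x) x 100 (y) x 50 mm; handle an inverted U in the y-z plane: uprights at y = +-50 mm, level bar 8 mm thick (x), z 123 to 135, 105 long, two 4 mm lugs down to z 114 at y = +-20 (hook goes between). Grip the bar beside its middle to leave the middle free for the hook.
- caddy3: White open tub on the table, brass handle, about 0.13 kg; may be absent (None). Origin: centre of the underside, z up. Tub 62 (x) x 100 (y) x 50 mm; handle an inverted U in the y-z plane: uprights at y = +-50 mm, level bar 8 mm thick (x), z 123 to 135, 105 long, two 4 mm lugs down to z 114 at y = +-20 (hook goes between). Grip the bar beside its middle to leave the middle free for the hook.
- caddy4: White open tub on the table, brass handle, about 0.13 kg; may be absent (None). Origin: centre of the underside, z up. Tub 62 (x) x 100 (y) x 50 mm; handle an inverted U in the y-z plane: uprights at y = +-50 mm, level bar 8 mm thick (x), z 123 to 135, 105 long, two 4 mm lugs down to z 114 at y = +-20 (hook goes between). Grip the bar beside its middle to leave the middle free for the hook.
- bar1 (a point): Middle of the underside of the handle bar of caddy1: 123 mm above the caddy's origin along its z.
- bar2 (a point): Middle of the underside of the handle bar of caddy2: 123 mm above the caddy's origin along its z.
- bar3 (a point): Middle of the underside of the handle bar of caddy3: 123 mm above the caddy's origin along its z.
- bar4 (a point): Middle of the underside of the handle bar of caddy4: 123 mm above the caddy's origin along its z.
- bowl: Blue ceramic bowl with bangles, 110 mm across, 45 mm high, loose; origin at the centre of its underside. To be left alone.
- brush: Pink hairbrush lying on the table, 215 mm long, loose, about 32 mm high; origin where handle and head meet, its handle to -x. To be left alone.
Not all that is in view belongs to the job. Leave any red or turquoise look-alike of the caddy3 alone. What is shaped like the caddy4 but red is not meant.

How it is judged:
On the way, in this order (a step that is already met when the one before it is completed fails the run):
1. the post has been lowered to the middle hole and is caught there, the button out again (value of joint post between 0.035 and 0.046 m and value of joint button below 0.003 m and contact force between stand and the fingers below 0.3 N), for 0.3 s.
2. every caddy hangs on a hook (((horizontal distance between bar1 and hook1 below 0.04 m and z of bar1 in the frame of hook1 between -0.015 and 0.012 m) or (horizontal distance between bar1 and hook2 below 0.04 m and z of bar1 in the frame of hook2 between -0.015 and 0.012 m) or (horizontal distance between bar1 and hook3 below 0.04 m and z of bar1 in the frame of hook3 between -0.015 and 0.012 m) or (horizontal distance between bar1 and hook4 below 0.04 m and z of bar1 in the frame of hook4 between -0.015 and 0.012 m)) and angle between each of caddy1, caddy2, caddy3, caddy4's own z axis and vertical below 0.4 rad and linear speed of each of caddy1, caddy2, caddy3, caddy4 below 0.15 m/s and contact force between each of caddy1, caddy2, caddy3, caddy4 and the fingers below 0.3 N and ((horizontal distance between bar2 and hook1 below 0.04 m and z of bar2 in the frame of hook1 between -0.015 and 0.012 m) or (horizontal distance between bar2 and hook2 below 0.04 m and z of bar2 in the frame of hook2 between -0.015 and 0.012 m) or (horizontal distance between bar2 and hook3 below 0.04 m and z of bar2 in the frame of hook3 between -0.015 and 0.012 m) or (horizontal distance between bar2 and hook4 below 0.04 m and z of bar2 in the frame of hook4 between -0.015 and 0.012 m)) and ((horizontal distance between bar3 and hook1 below 0.04 m and z of bar3 in the frame of hook1 between -0.015 and 0.012 m) or (horizontal distance between bar3 and hook2 below 0.04 m and z of bar3 in the frame of hook2 between -0.015 and 0.012 m) or (horizontal distance between bar3 and hook3 below 0.04 m and z of bar3 in the frame of hook3 between -0.015 and 0.012 m) or (horizontal distance between bar3 and hook4 below 0.04 m and z of bar3 in the frame of hook4 between -0.015 and 0.012 m)) and ((horizontal distance between bar4 and hook1 below 0.04 m and z of bar4 in the frame of hook1 between -0.015 and 0.012 m) or (horizontal distance between bar4 and hook2 below 0.04 m and z of bar4 in the frame of hook2 between -0.015 and 0.012 m) or (horizontal distance between bar4 and hook3 below 0.04 m and z of bar4 in the frame of hook3 between -0.015 and 0.012 m) or (horizontal distance between bar4 and hook4 below 0.04 m and z of bar4 in the frame of hook4 between -0.015 and 0.012 m))), for 0.3 s.
At the end, for the whole second after the job is handed in: Post caught in the middle hole (0.035 to 0.046 m), button out (under 0.003 m); every caddy present hangs on its own hook: bar's middle within 40 mm of the hook point horizontally and about 12 mm in height, within 0.4 rad of upright, let go and near rest (under 0.15 m/s) (all of step 2 and value of joint post between 0.035 and 0.046 m and value of joint button below 0.003 m and distance between bar1 and bar2 above 0.06 m and distance between each of bar1, bar2 and bar3 above 0.06 m and distance between each of bar1, bar2, bar3 and bar4 above 0.06 m); the robot touches nothing.
It fails at once if the bowl of bangles is moved more than 40 mm (distance of bowl from where it was at the start of the episode above 0.04 m).
It fails at once if the hairbrush is moved more than 40 mm (distance of brush from where it was at the start of the episode above 0.04 m).
Of caddy1, caddy2, caddy3, caddy4 only 3 to 4 are there at a start; the rules pass over those that are not, and their reading is None.
At some moment in a run one of caddy1, caddy2, caddy3, caddy4 may be knocked a few centimetres aside while the robot is not near it.
It also fails if it takes over 208 s, if anything falls off the work surface, if the arm or the gripper's body presses on something with over 40 N, if the wrist force passes 120 N, or if a joint passes its speed limit or range.

## Working session

There is one attempt and no reset: what is moved stays moved. The work goes in short steps, each a Python script; the robot and the scene stay as the last script left them, time stands still between calls to the robot, and variables do not carry over. Pictures are saved under pics/ and viewed, at most 15 in all, crops included, and the job is handed in when it is done.

```bash
ls; mkdir -p pics
python3 - <<'E'
from station import arm
import cv2,numpy as np
s=arm.get_state();print(s['time_s'],s['tcp_pos'],s['ee_rot'],s['grip_width'])
for n in("scene","top"):
    c=arm.capture(n);cv2.imwrite(f"pics/{n}0.png",c['frame'][:,:,::-1]);print(n,c['mtx'].tolist(),c['R'].tolist(),c['t'].tolist())
E
```

```text
pics
0.0 [ 0.19814956 -0.59238044  0.21582316] [-5.86737827e-04  9.86999398e-01  1.60722817e-01 -1.43612645e-04] 0.09389216483895718
scene [[476.773495939382, 0.0, 318.1100835941774], [0.0, 476.773495939382, 207.0005561999461], [0.0, 0.0, 1.0]] [[-0.015147270341788428, 0.9998845073028145, 0.001237843689897041], [0.6912720536506568, 0.011366545919688125, -0.7225051899297744], [-0.7224358158638015, -0.010088294685597781, -0.6913643889205896]] [0.026962486588034806, -0.2422072278627059, 1.963319880445912]
top [[374.00203260298827, 0.0, 320.00516107443343], [0.0, 374.00203260298827, 204.41618621104084], [0.0, 0.0, 1.0]] [[-0.01035133399649076, -0.999940160304283, 0.003539165881735922], [-0.9884506367232585, 0.009697125633688923, -0.15123261723526837], [0.1511892477852768, -0.005063750101436786, -0.9884918663241659]] [-0.008466421665579472, 0.5858373214171304, 1.3014507388926062]
```

View pics/scene0.png

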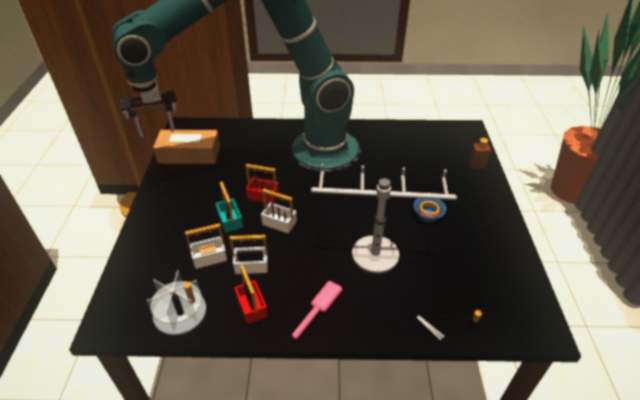

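View pics/top0.png

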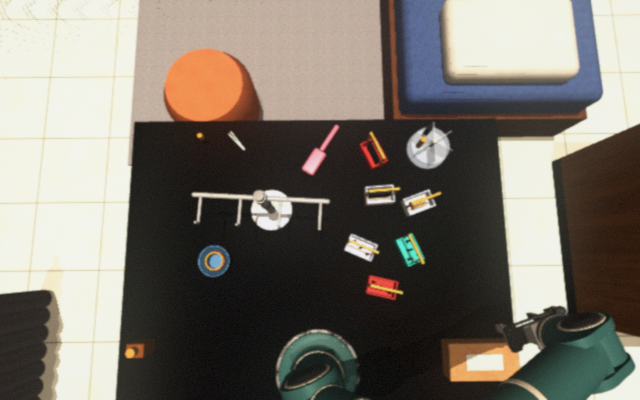

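The scene view shows three white caddies at (208,247), (250,255) and (280,213), which are (420,202), (381,193) and (362,246) in the top view. These could be mistaken for them:
- red at (262,185) and (250,298)
- turquoise at (228,212)
- grey round organiser at (178,305)

The stand's button is at about (384,185) and its four hooks point toward the robot. The bowl is at (430,208) and the brush at (320,305). I'm choosing the three white ones.

```bash
cat > h.py <<'E'
import cv2,numpy as np
from station import arm
def ray(c,uv):
    d=c['R'].T@np.linalg.solve(c['mtx'],[uv[0],uv[1],1.]);return -c['R'].T@c['t'],d
def onz(c,uv,z):
    o,d=ray(c,uv);return o+d*(z-o[2])/d[2]
def proj(c,X):
    p=c['mtx']@(c['R']@np.asarray(X,float)+c['t']);return p[:2]/p[2]
def tri(c1,u1,c2,u2):
    A=[];b=[]
    for c,u in((c1,u1),(c2,u2)):
        o,d=ray(c,u);d/=np.linalg.norm(d);P=np.eye(3)-np.outer(d,d);A.append(P);b.append(P@o)
    return np.linalg.lstsq(np.vstack(A),np.hstack(b),rcond=None)[0]
def save(n,img,k=1): cv2.imwrite(f"pics/{n}.png",cv2.resize(img[:,:,::-1],None,fx=k,fy=k,interpolation=cv2.INTER_CUBIC))
def down(yaw):  # tool z down, tool y axis at world angle yaw
    y=np.array([np.cos(yaw),np.sin(yaw),0]);z=np.array([0,0,-1.]);x=np.cross(y,z)
    from scipy.spatial.transform import Rotation as R
    q=R.from_matrix(np.c_[x,y,z]).as_quat();return [q[3],q[0],q[1],q[2]]
def yellow(c,amin=15):
    h=cv2.cvtColor(c['frame'],cv2.COLOR_RGB2HSV)
    m=cv2.inRange(h,(14,120,90),(32,255,255))
    n,l,s,ct=cv2.connectedComponentsWithStats(m)
    return [(s[i,4],ct[i],np.argwhere(l==i)[:,::-1]) for i in range(1,n) if s[i,4]>=amin]
E
python3 - <<'E'
from h import *
a=arm.capture("scene");b=arm.capture("top")
for n,c in(("scene",a),("top",b)):
    for A,ct,p in yellow(c):
        r=cv2.minAreaRect(p.astype(np.float32))
        print(n,A,ct.round(1),[np.round(x,1) for x in r],onz(c,ct,.129).round(3))
t=np.hstack([cv2.resize(b['frame'][160:280,180:340],None,fx=2.4,fy=2.4,interpolation=2),cv2.resize(b['frame'][160:280,330:490],None,fx=2.4,fy=2.4,interpolation=2)])
s=np.hstack([cv2.resize(a['frame'][160:280,305:465],None,fx=2.4,fy=2.4,interpolation=2),cv2.resize(a['frame'][170:290,170:330],None,fx=2.4,fy=2.4,interpolation=2)])
save("crop1",np.vstack([t,s]))
E
```

```text
scene 472 [179.9 136.4] [array([184.9, 136.8]), array([16.8, 62.8]), np.float64(86.2)] [ 0.108 -0.548  0.129]
scene 80 [483.4 141.7] [array([484., 142.]), array([10.,  8.]), np.float64(90.0)] [0.123 0.591 0.129]
scene 127 [260.  167.1] [array([260.1, 167.2]), array([28.8,  4.3]), np.float64(9.5)] [ 0.287 -0.226  0.129]
scene 108 [224.5 191.9] [array([224.7, 191.9]), array([23.7,  5.1]), np.float64(71.6)] [ 0.418 -0.33   0.129]
scene 130 [277.3 194.5] [array([276.9, 194.4]), array([30.3,  4.8]), np.float64(16.7)] [ 0.428 -0.155  0.129]
scene 222 [126.2 203.3] [array([125.5, 203.3]), array([11.3, 24.6]), np.float64(17.4)] [ 0.478 -0.638  0.129]
scene 110 [429.3 206.9] [array([429. , 207.5]), array([13., 18.]), np.float64(90.0)] [0.479 0.336 0.129]
scene 170 [202.3 228.6] [array([202.4, 228.6]), array([ 4.7, 36.4]), np.float64(76.5)] [ 0.587 -0.372  0.129]
scene 175 [247.  236.6] [array([247. , 236.5]), array([ 5., 36.]), np.float64(90.0)] [ 0.617 -0.231  0.129]
scene 106 [207.  248.3] [array([207.1, 248.5]), array([ 6.8, 16.5]), np.float64(76.0)] [ 0.666 -0.342  0.129]
scene 151 [246.3
[... 774 characters left out ...]
ray([ 6.5, 33.2]), np.float64(68.2)] [ 0.586 -0.366  0.129]
top 79 [416.5 250. ] [array([416.3, 248.4]), array([33.1,  4.5]), np.float64(65.6)] [ 0.417 -0.332  0.129]
top 27 [374.5 250.9] [array([373.3, 250.8]), array([11.6,  3.4]), np.float64(14.0)] [ 0.416 -0.193  0.129]
top 115 [213.3 260.3] [array([214. , 260.5]), array([17.7, 19.1]), np.float64(45.0)] [0.39  0.339 0.129]
top 108 [387.5 289.2] [array([386.1, 288.8]), array([33. ,  3.9]), np.float64(13.0)] [ 0.291 -0.231  0.129]
top 1142 [488.  367.9] [array([485.1, 369.1]), array([37.5, 70.6]), np.float64(62.9)] [ 0.044 -0.54   0.129]
top 102 [129.7 352.8] [array([129.7, 352.9]), array([10.3, 11.2]), np.float64(63.4)] [0.103 0.595 0.129]
```

View pics/crop1.png

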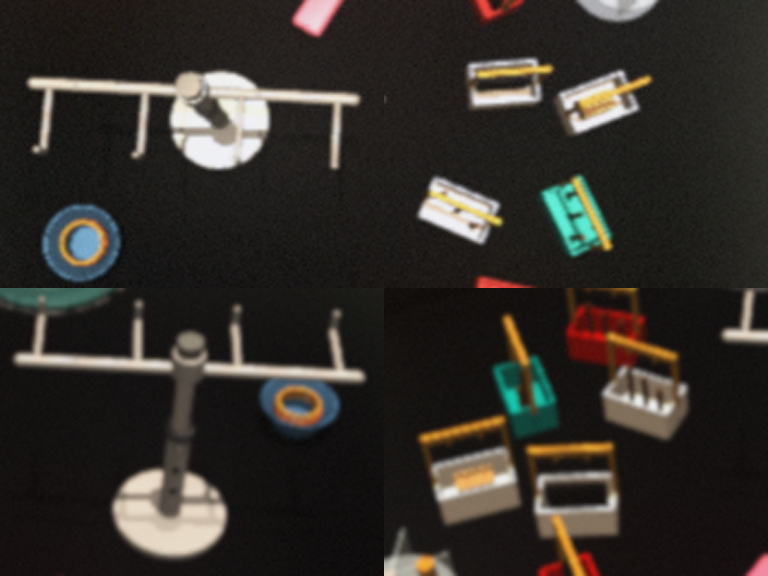

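The crop confirms the white three. It gives the button top at (260,195) in the top view and (384,181) in the scene view. The T-bar ends are at (192,195) and (329,201) in the top view.

```bash
cat >> h.py <<'E'
PX=lambda t,s:(np.array([180+t[0]/2.4,160+t[1]/2.4]),np.array([305+s[0]/2.4,160+(s[1]-288)/2.4]))
E
python3 - <<'E'
from h import *
a=arm.capture("scene");b=arm.capture("top")
for n,t,s in(("button",(192,82),(190,340)),("barR",(357,99),(18,358)),("barL",(30,83),(362,377)),("tip4",(335,166),(42,302)),("tip2",(137,155),(236,312)),("tip1",(38,150),(336,314))):
    T,S=PX(t,s);print(n,tri(b,T,a,S).round(3),onz(b,T,.27).round(3),onz(a,S,.27).round(3))
for t in [(209,118)]: print("foot",onz(b,PX((219,119),(0,0))[0],.005),onz(a,PX((0,0),(170,513))[1],.005))
# reach tests
for p in [(.62,-.231,.15),(.587,-.37,.15),(.428,-.155,.15),(.57,.4,.3),(.57,-.03,.3),(.63,.15,.3)]:
    for y in(0,-.05,np.pi): print(p,y,arm.solve_ik(p,down(y)) is not None)
E
```

```text
button [0.576 0.162 0.316] [0.584 0.166 0.27 ] [0.522 0.174 0.27 ]
barR [ 0.56  -0.037  0.271] [ 0.561 -0.039  0.27 ] [ 0.559 -0.035  0.27 ]
barL [0.585 0.37  0.269] [0.585 0.369 0.27 ] [0.586 0.371 0.27 ]
tip4 [ 0.476 -0.009  0.289] [ 0.477 -0.011  0.27 ] [ 0.452 -0.007  0.27 ]
tip2 [0.491 0.23  0.289] [0.493 0.233 0.27 ] [0.467 0.237 0.27 ]
tip1 [0.498 0.35  0.293] [0.501 0.355 0.27 ] [0.469 0.361 0.27 ]
foot [0.57422104 0.16583888 0.005     ] [0.57197356 0.16876222 0.005     ]
(0.62, -0.231, 0.15) 0 True
(0.62, -0.231, 0.15) -0.05 True
(0.62, -0.231, 0.15) 3.141592653589793 True
(0.587, -0.37, 0.15) 0 True
(0.587, -0.37, 0.15) -0.05 True
(0.587, -0.37, 0.15) 3.141592653589793 True
(0.428, -0.155, 0.15) 0 True
(0.428, -0.155, 0.15) -0.05 True
(0.428, -0.155, 0.15) 3.141592653589793 True
(0.57, 0.4, 0.3) 0 True
(0.57, 0.4, 0.3) -0.05 True
(0.57, 0.4, 0.3) 3.141592653589793 True
(0.57, -0.03, 0.3) 0 True
(0.57, -0.03, 0.3) -0.05 True
(0.57, -0.03, 0.3) 3.141592653589793 True
(0.63, 0.15, 0.3) 0 True
(0.63, 0.15, 0.3) -0.05 True
(0.63, 0.15, 0.3) 3.141592653589793 True
```

Run:
```python
from h import *
arm.grip(0.0,20)
p=arm.get_state()['tcp_pos'];arm.move_straight([p[0],p[1],.42],feed=.3)
arm.reach([.574,.165,.45],down(-.061))
s=arm.get_state();print(s['time_s'],s['joints'],s['grip_width'])
c=arm.capture("wrist");save("w1",c['frame']);print(proj(c,[.574,.165,.314]),proj(c,[.574,.165,.439]))
for k in(.18,.06,-.06,-.18): print(proj(c,[.573-.04-.061*-k,.1665+.04*.061+k*.998,.274]).round(0))
```

```text
5.5167 [ 0.4179661   0.4302     -1.11146485  1.29354421  0.38422995  1.64202305
 -0.68815852] 0.0006238936643863175
[317.622611   195.21482078] [316.48194474 248.62934558]
[273.  -3.]
[278. 128.]
[282. 236.]
[285. 325.]
```

View pics/w1.png

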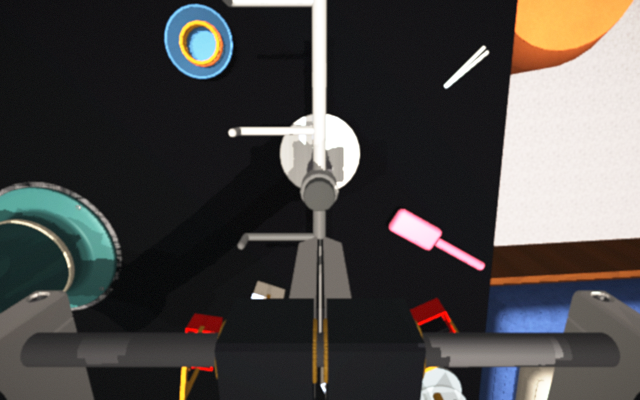

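The button is at (319,190), within a few pixels of the prediction. The T-bar runs vertically in the image, so the yaw is confirmed. Pressing now.

Run:
```python
from h import *
X=[.574,.165]
arm.move_straight(X+[.335],feed=.1)
print(arm.move_straight(X+[.305],feed=.015,f_stop=2.5),arm.get_state()['tcp_pos'])
z0=arm.get_state()['tcp_pos'][2]
arm.move_straight(X+[z0-.009-.052],feed=.018)
s=arm.get_state();print(s['tcp_pos'],s['wrist_force'])
arm.move_straight(X+[.36],feed=.4)
arm.wait(1.0)
s=arm.get_state();print(s['time_s'],s['tcp_pos'],s['wrist_force'])
arm.move_straight(X+[.45],feed=.3)
c=arm.capture("wrist");save("w2",c['frame'])
b=arm.capture("top");save("t2",b['frame'][150:310,170:490],2)
```

```text
True [0.57397749 0.16497774 0.32368594]
[0.57400079 0.16501597 0.262927  ] [0.33905915 0.03037889 9.23127249]
12.75 [0.57401714 0.16501005 0.36001742] [0.19624589 0.2299745  0.48304263]
```

View pics/w2.png

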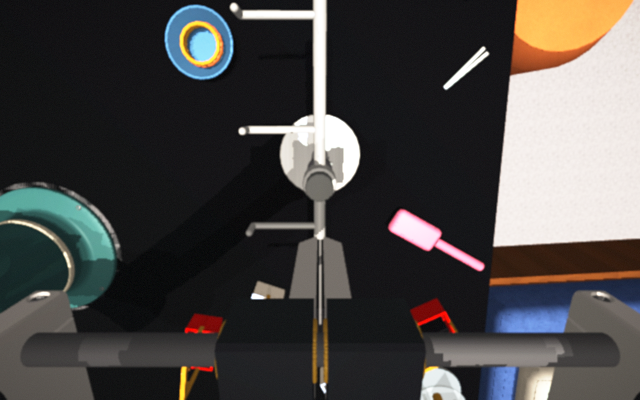

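```bash
cat >> h.py <<'E'
PSI=-.061;S=np.array([.573,.1655])
xs=np.array([np.cos(PSI),np.sin(PSI)]);ys=np.array([-np.sin(PSI),np.cos(PSI)])
HK={1:.18,2:.06,3:-.06,4:-.18}
def hook(i,dx=0,dy=0): return S+(-.04+dx)*xs+(HK[i]+dy)*ys
E
python3 - <<'E'
from h import *
c=arm.capture("wrist")
for z in(.274,.236,.196):
    print(z,[proj(c,[*hook(i),z]).round(1).tolist() for i in(1,2,3)],proj(c,[*S,z+.04]).round(1), [proj(c,[*hook(i,-.034),z+.025]).round(0).tolist() for i in(1,2,3)])
E
```

```text
0.274 [[274.5, -1.9], [279.0, 129.6], [282.7, 236.9]] [317.3 195.4] [[231.0, -12.0], [241.0, 131.0], [248.0, 246.0]]
0.236 [[279.4, 10.0], [283.0, 127.6], [286.1, 225.4]] [317.6 186.3] [[241.0, 2.0], [249.0, 129.0], [255.0, 233.0]]
0.196 [[283.5, 20.1], [286.5, 125.8], [289.0, 215.3]] [317.8 178.6] [[250.0, 14.0], [256.0, 127.0], [261.0, 221.0]]
```

The projections match hook tops at about 0.236 m, so the post has caught in the middle hole. Next I'll hover over caddy C, using a look helper.

```bash
sed -i 's/\.1655\]/.163]/' h.py
cat >> h.py <<'E'
def look(p,name=None,zb=.133,z=.37):
    """hover over p, return bar centre xy and tool yaw (perpendicular to bar, near PSI)"""
    arm.reach([p[0],p[1],z],down(PSI)); c=arm.capture("wrist")
    if name: save(name,c['frame'])
    return bars(c,p,zb)
def bars(c,p,zb=.133):
    best=None
    for A,ct,px in yellow(c,60):
        W=np.array([onz(c,q,zb)[:2] for q in px]);r=cv2.minAreaRect((W*1000).astype(np.float32))
        B=cv2.boxPoints(r)/1000; e=sorted([(np.linalg.norm(B[1]-B[0]),tuple(B[1]-B[0])),(np.linalg.norm(B[2]-B[1]),tuple(B[2]-B[1]))])
        d=np.array(e[1][1]);yaw=np.arctan2(d[1],d[0])-np.pi/2;yaw=(yaw-PSI+np.pi/2)%np.pi-np.pi/2+PSI
        o=(np.array(r[0])/1000,yaw,e[0][0],e[1][0]);print(A,ct.round(0),o[0].round(4),round(yaw,3),round(o[2],3),round(o[3],3))
        if e[1][0]>.07 and (best is None or np.linalg.norm(o[0]-p[:2])<np.linalg.norm(best[0]-p[:2])): best=o
    return best
E
python3 - <<'E'
from h import *
arm.grip(.045)
print(look([.428,-.155],"w3"))
E
```

```text
541 [322. 177.] [ 0.4322 -0.1559] -0.423 0.013 0.111
1015 [463. 220.] [ 0.6098 -0.2236] 0.092 0.04 0.13
1418 [581. 200.] [ 0.7554 -0.2023] -1.178 0.058 0.147
774 [225. 233.] [ 0.3042 -0.2196] -0.259 0.025 0.132
884 [321. 293.] [ 0.4199 -0.3128] -1.162 0.05 0.118
444 [420. 279.] [ 0.5619 -0.3127] 0.441 0.022 0.076
347 [558. 291.] [ 0.762  -0.3427] 0.858 0.017 0.06
232 [114. 326.] [ 0.115  -0.3603] -1.581 0.022 0.062
607 [223. 351.] [ 0.2698 -0.4176] -0.217 0.025 0.12
622 [417. 352.] [ 0.5595 -0.4353] 0.103 0.025 0.12
518 [ 97. 381.] [ 0.0733 -0.4641] -0.062 0.047 0.065
(array([ 0.43221231, -0.15593784]), np.float32(-0.4231323), np.float32(0.01349082), np.float32(0.11057389))
```

View pics/w3.png

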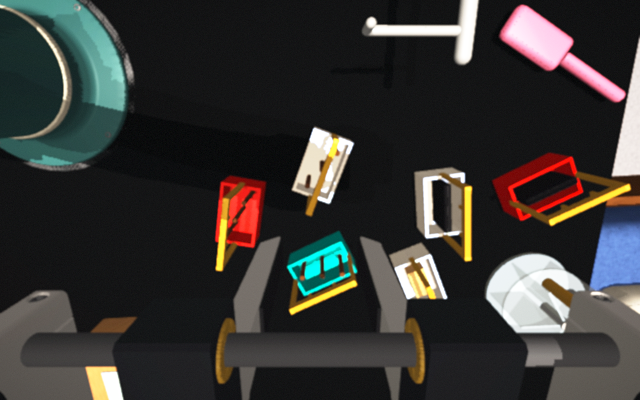

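The wrist view shows caddy C's bar centred at (322,177) with a clean fit. I'll pick it, lift it high, go above hook 1 and look.

```bash
cat >> h.py <<'E'
OFF=.031
def pick(c,yaw):
    u=np.array([-np.sin(yaw),np.cos(yaw)]);g=c-OFF*u
    arm.reach([*g,.24],down(yaw)); arm.move_straight([*g,.121],feed=.12)
    arm.grip(0.0,40); s=arm.get_state();print("grip",s['grip_width'],s['gripper_force'])
    arm.move_straight([*g,.44],feed=.22)
    print("lifted",arm.get_state()['grip_width'],arm.get_state()['time_s'])
def over(i,dx=-.010,dy=0,z=.44):
    t=hook(i,dx,dy)-OFF*ys; arm.move_straight([*t,z],down(PSI),feed=.22); return t
E
python3 - <<'E'
from h import *
pick(np.array([.432,-.156]),-.423)
try: t=over(1)
except arm.Unreachable as e:
    print("unr",e); t=hook(1,-.01)-OFF*ys; arm.reach([*t,.44],down(PSI))
arm.move_straight([*t,.305],feed=.15)
arm.wait(.5);s=arm.get_state();print(s['time_s'],s['tcp_pos'],s['joints'])
c=arm.capture("wrist");a=arm.capture("scene")
save("w4",np.vstack([c['frame'],np.hstack([cv2.resize(a['frame'][110:230,300:480],(480,200*8//5),interpolation=2)[:200],np.zeros((200,160,3),np.uint8)])]))
E
```

```text
grip 0.0074511353758130875 39.99974548816681
lifted 0.0077653955349502556 19.8
23.825 [0.53353133 0.31507855 0.30874088] [ 0.17324584  0.56042085 -1.12692622  1.49076127  0.51154997  1.40555838
 -1.03796588]
```

View pics/w4.png

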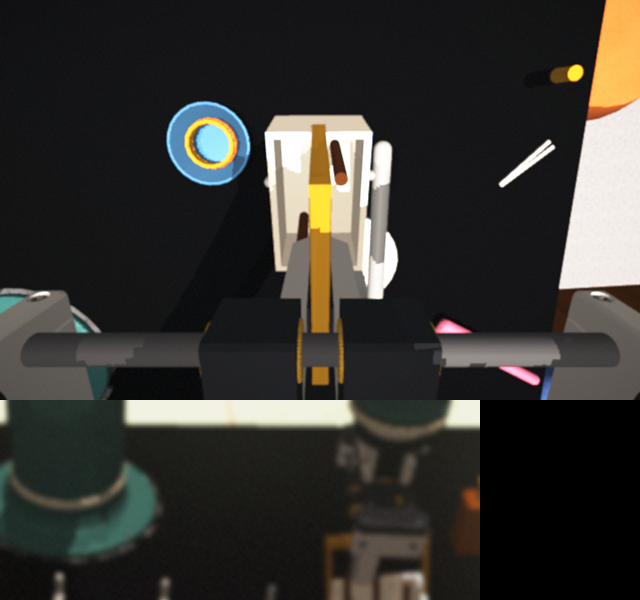

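Run:
```python
from h import *
c=arm.capture("wrist")
print("tip top",proj(c,[*hook(1,-.034),.261]),"tip low",proj(c,[*hook(1,-.034),.232]),"root",proj(c,[*hook(1,.033),.232]),"Tend",proj(c,[*(S+.207*ys),.232]))
s=arm.get_state();p=s['tcp_pos'];b=p[:2]+OFF*ys
print("bar end",proj(c,[*(b+.0525*ys),p[2]+.014]))
print(s['tcp_pos'],hook(1))
```

```text
tip top [280.0138147  186.52815866] tip low [284.21125586 177.9210507 ] root [370.79609066 177.70283929] Tend [381.66713397 142.35103208]
bar end [316.2249397  104.56266523]
[0.533528   0.31506616 0.30872044] [0.54404759 0.3451037 ]
```

Run:
```python
from h import *
c=arm.capture("wrist");p=arm.get_state()['tcp_pos']
h=cv2.cvtColor(c['frame'],cv2.COLOR_RGB2HSV)
print([(r,h[r,318].tolist()) for r in range(108,215,6)])
for r in (125,183,232):
  for z in (.31,.322): print(r,z,((onz(c,(318,r),z)[:2]-p[:2])@ys).round(4))
# tub far end bottom/top corners
for uv in((277,117),(365,117),(277,140),(360,140)): print(uv,[((onz(c,uv,z)[:2]-p[:2])@ys).round(4) for z in(.187,.237)])
```

```text
[(108, [130, 32, 24]), (114, [15, 49, 62]), (120, [18, 46, 222]), (126, [18, 210, 166]), (132, [18, 206, 167]), (138, [18, 209, 165]), (144, [18, 204, 161]), (150, [18, 209, 155]), (156, [18, 209, 156]), (162, [19, 209, 154]), (168, [19, 212, 153]), (174, [18, 203, 152]), (180, [18, 206, 160]), (186, [27, 197, 255]), (192, [26, 196, 254]), (198, [26, 197, 254]), (204, [27, 199, 254]), (210, [27, 198, 254])]
125 0.31 0.0738
125 0.322 0.0744
183 0.31 0.044
183 0.322 0.0467
232 0.31 0.0162
232 0.322 0.0209
(277, 117) [np.float64(0.0751), np.float64(0.0762)]
(365, 117) [np.float64(0.075), np.float64(0.0761)]
(277, 140) [np.float64(0.0555), np.float64(0.0599)]
(360, 140) [np.float64(0.0553), np.float64(0.0598)]
```

Run:
```python
from h import *
c=arm.capture("wrist");a=arm.capture("scene")
save("w5",np.hstack([cv2.resize(c['frame'][100:400,220:420],(400,600),interpolation=2),cv2.resize(a['frame'][110:260,380:480],(400,600),interpolation=2)]))
```

```text
(no output)
```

View pics/w5.png

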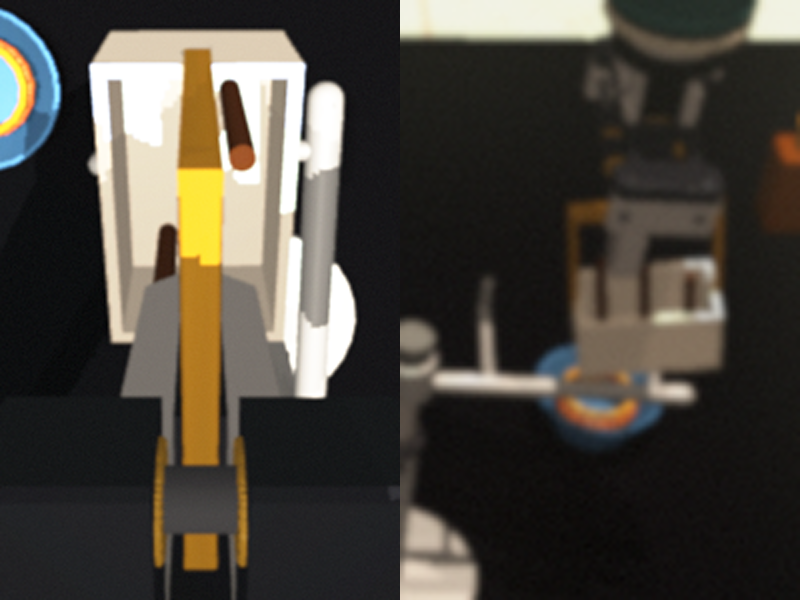

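Run:
```python
from h import *
c=arm.capture("wrist");p=arm.get_state()['tcp_pos'];z=p[2]+.014
for uv in((319,183),(320,385),(320,364)): print(uv,((onz(c,uv,z)[:2]-p[:2])@ys).round(4),((onz(c,uv,z)[:2]-p[:2])@xs).round(4))
print(proj(c,p),proj(c,p-[0,0,.011]),-c['R'].T@c['t']-p, c['R'].T@[0,0,1])
```

```text
(319, 183) 0.0468 0.0012
(320, 385) -0.0764 0.0016
(320, 364) -0.0611 0.0016
[316.92443823 257.71647276] [316.95818047 249.67603325] [0.00556263 0.08105837 0.1679004 ] [-0.01097128 -0.28082287 -0.9596969 ]
```

Run:
```python
from h import *
a=arm.capture("scene");p=arm.get_state()['tcp_pos']
n=np.r_[xs,0]
def pl(uv,dx=0):
    o,d=ray(a,uv);X=o+d*(((p-o)@n+dx)/(d@n));return ((X-p)[:2]@ys).round(4),(X-p)[2].round(4)
for nm,q in(("L",(570,207)),("R",(722,213)),("fingL",(605,190)),("fingR",(650,190)),("tubL",(578,300)),("tubR",(722,300)),("tubBL",(580,370)),("tubBR",(722,368))):
    uv=(380+(q[0]-400)/4,110+q[1]/4);print(nm,pl(uv,.031 if nm[:3]=="tub" else 0))
```

```text
L (np.float64(-0.0425), np.float64(0.0435))
R (np.float64(0.0621), np.float64(0.0446))
fingL (np.float64(-0.021), np.float64(0.0597))
fingR (np.float64(0.0095), np.float64(0.0616))
tubL (np.float64(-0.0306), np.float64(-0.015))
tubR (np.float64(0.0687), np.float64(-0.0082))
tubBL (np.float64(-0.0188), np.float64(-0.0821))
tubBR (np.float64(0.082), np.float64(-0.0728))
```

I made a mistake here. The tub came down on top of the hook (tub bottom at about 0.235), which pushed the caddy 26 mm up in the fingers. The hook has to enter the handle loop from -x, between the rim and the bar. I'll back off, set the caddy down on free table, and regrip.

Run:
```python
from h import *
p=arm.get_state()['tcp_pos']
arm.move_straight([p[0],p[1],.44],feed=.2)
arm.move_straight([.43,.03,.44],feed=.22)
arm.move_straight([.43,.03,.13],feed=.2)
print(arm.move_straight([.43,.03,.068],feed=.03,f_stop=1.5)); print(arm.get_state()['tcp_pos'],arm.get_state()['wrist_force'])
arm.grip(.045); arm.move_straight([.43,.03,.37],feed=.25); arm.wait(.2)
c=arm.capture("wrist");a=arm.capture("scene");b=arm.capture("top")
print(bars(c,[.43,.04])); print(arm.get_state()['time_s'])
save("w6",np.vstack([np.hstack([c['frame'][0:300,160:480],cv2.resize(b['frame'][160:310,180:420],None,fx=2,fy=2)]),cv2.resize(a['frame'][120:270,180:460],(800,300))]))
```

```text
True
[0.42929191 0.03123355 0.12929445] [ 0.42713633  1.59639743 -0.6657716 ]
441 [320. 157.] [0.4329 0.0564] -0.059 0.008 0.101
104 [443. 289.] [ 0.5949 -0.1422] 0.552 0.007 0.038
61 [567. 287.] [ 0.7695 -0.1499] 0.892 0.005 0.031
101 [514. 318.] [ 0.7015 -0.1962] 0.715 0.004 0.066
574 [223. 351.] [ 0.2706 -0.2314] -0.235 0.024 0.118
598 [417. 351.] [ 0.5597 -0.2486] 0.102 0.025 0.119
249 [554. 327.] [ 0.7578 -0.2168] -1.41 0.024 0.043
441 [341. 390.] [ 0.4439 -0.3145] -0.892 0.042 0.091
84 [302. 384.] [ 0.3843 -0.3007] -0.132 0.005 0.057
205 [540. 380.] [ 0.7559 -0.3152] 0.62 0.015 0.054
(array([0.43290189, 0.05643688]), np.float32(-0.05858065), np.float32(0.0077731134), np.float32(0.10109257))
30.8417
```

View pics/w6.png

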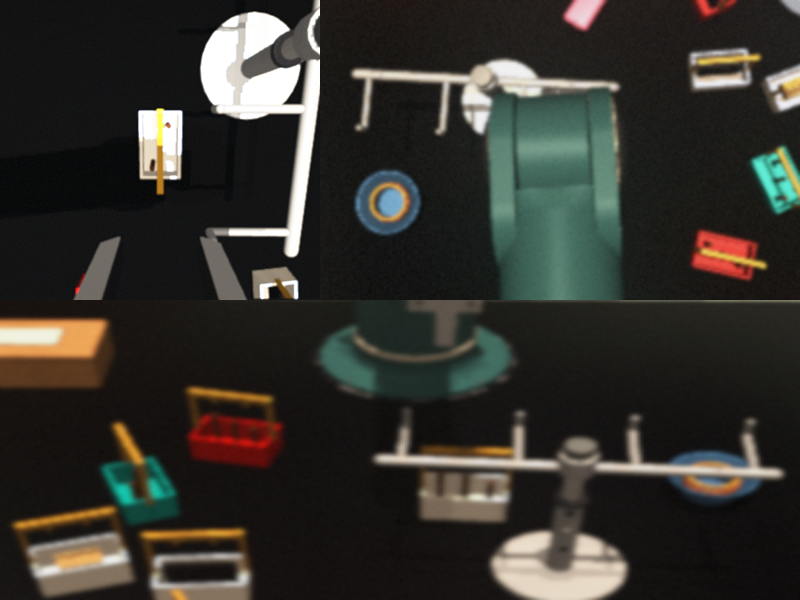

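The caddy landed upright at (0.433, 0.056) and is already aligned, and the stand is unchanged. I'll grip it 16 mm off-centre, because the gripper body has to fit between hooks 3 and 4, and then enter hook 1 from -x.

```bash
cat >> h.py <<'E'
def hang(i,off,dy=0,dx=-.010):
    """carried caddy, gripped off m to -y of its middle; go in from -x, lower, let go"""
    t=lambda d:hook(i,d,dy)-off*ys
    arm.move_straight([*t(-.14),.44],down(PSI),feed=.22)
    arm.move_straight([*t(-.14),.279],feed=.2); arm.wait(.3)
    save(f"hang{i}",arm.capture("wrist")['frame'])
    arm.move_straight([*t(dx),.279],feed=.1); s=arm.get_state();print("in",s['tcp_pos'],s['wrist_force'])
    arm.move_straight([*t(dx),.236],feed=.05); s=arm.get_state();print("down",s['tcp_pos'],s['wrist_force'])
    arm.wait(.3)
    arm.grip(.03); arm.wait(.2); arm.move_straight([*t(dx),.40],feed=.1)
    print("t",arm.get_state()['time_s'])
    a=arm.capture("scene");return a
E
python3 - <<'E'
from h import *
u=ys;g=np.array([.433,.056])-.016*u
arm.move_straight([*g,.30],down(PSI),feed=.2)
arm.move_straight([*g,.121],feed=.12); print(arm.get_state()['tcp_pos'],arm.get_state()['wrist_force'])
arm.grip(0,40);arm.move_straight([*g,.44],feed=.2);arm.wait(.2)
c=arm.capture("wrist");p=arm.get_state()['tcp_pos'];save("c7",c['frame'])
h=cv2.cvtColor(c['frame'],cv2.COLOR_RGB2HSV);m=cv2.inRange(h,(14,120,90),(32,255,255));k=np.flatnonzero(m[:230,300:340].any(1));w=m[:,300:340].sum(1)/255
print(k.min(),"width by row",[(r,w[r]) for r in range(90,236,8)]);print("pred far end row",proj(c,[*(p[:2]+(.016+.0525)*ys),p[2]+.014]))
E
```

```text
[0.43231114 0.0399871  0.12144097] [-0.67872579 -0.875632   -0.91374981]
123 width by row [(90, np.float64(0.0)), (98, np.float64(0.0)), (106, np.float64(0.0)), (114, np.float64(0.0)), (122, np.float64(0.0)), (130, np.float64(14.0)), (138, np.float64(9.0)), (146, np.float64(17.0)), (154, np.float64(16.0)), (162, np.float64(16.0)), (170, np.float64(15.0)), (178, np.float64(15.0)), (186, np.float64(15.0)), (194, np.float64(15.0)), (202, np.float64(15.0)), (210, np.float64(15.0)), (218, np.float64(15.0)), (226, np.float64(15.0)), (234, np.float64(15.0))]
pred far end row [316.51262491 138.00150387]
```

View pics/c7.png

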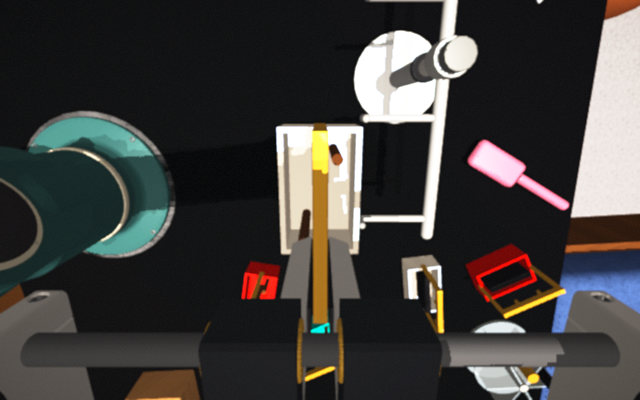

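The caddy is held level in the picture. Its bar's far end is near row 140 against 138 predicted. Hanging it on hook 1.

Run:
```python
from h import *
a=hang(1,.016,dy=-.005); b=arm.capture("top")
c=arm.capture("wrist")
save("h1",np.vstack([np.hstack([cv2.resize(a['frame'][120:270,300:480],(480,400),interpolation=2),c['frame'][:,160:480]])]))
for A,ct,p in yellow(a): 
    if 410<ct[0]<470: print(A,ct,p.min(0),p.max(0))
print(proj(a,[*hook(1,-.01,-.005),.242]))
```

```text
in [0.53235297 0.3249265  0.27918319] [ 0.17240747  0.44793693 -1.77241973]
down [0.53288667 0.32487982 0.23630306] [-0.49327163 -0.40175954 -0.41553421]
t 43.8083
100 [448.43 194.86] [431 193] [460 198]
28 [427.57142857 202.07142857] [423 201] [433 203]
[440.05481089 192.02049878]
```

View pics/h1.png

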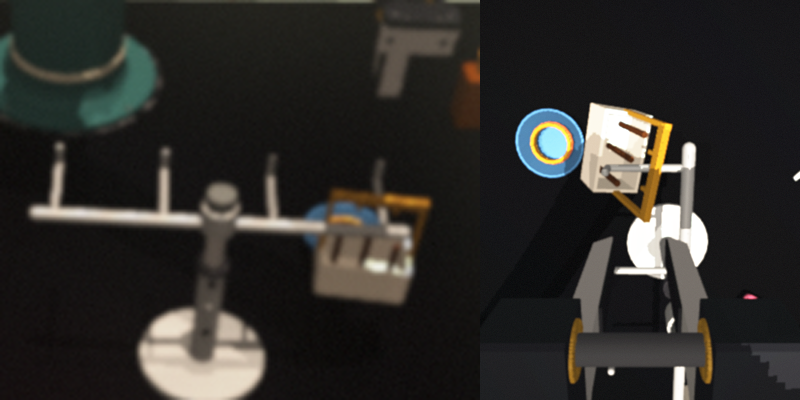

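Caddy C is hanging on hook 1, twisted slightly but held. Next is caddy A.

Run:
```python
from h import *
arm.grip(.045)
r=look([.62,-.231]); c=arm.capture("wrist")
print(r,arm.get_state()['time_s'])
a=arm.capture("scene")
for A,ct,p in yellow(a): 
    if A>60 and 190<ct[0]<460 and ct[1]<260: print("scene",A,ct.round(1),p.min(0),p.max(0))
save("w8",np.hstack([c['frame'][:,120:520],cv2.resize(a['frame'][120:270,320:470],(400,400),interpolation=2)]))
```

```text
960 [445. 153.] [ 0.7721 -0.2073] -1.142 0.031 0.117
538 [321. 176.] [ 0.6232 -0.2302] 0.068 0.009 0.112
1270 [ 74. 184.] [ 0.3197 -0.2248] -0.283 0.063 0.127
813 [184. 252.] [ 0.4373 -0.3188] -1.147 0.023 0.146
919 [306. 265.] [ 0.6024 -0.3561] 0.296 0.039 0.136
431 [445. 260.] [ 0.7888 -0.357 ] 0.587 0.02 0.058
264 [ 11. 299.] [ 0.1675 -0.3811] -1.051 0.022 0.062
603 [223. 351.] [ 0.4614 -0.4927] -0.232 0.024 0.12
614 [417. 351.] [ 0.7514 -0.5103] 0.102 0.025 0.12
(array([ 0.62319928, -0.23019772]), np.float32(0.067508325), np.float32(0.009366271), np.float32(0.11168549)) 46.55
scene 108 [224.5 191.7] [219 181] [229 203]
scene 185 [442.2 194.2] [423 189] [461 199]
scene 171 [202.2 228.6] [185 223] [220 234]
scene 107 [207.  248.3] [199 244] [215 253]
```

View pics/w8.png

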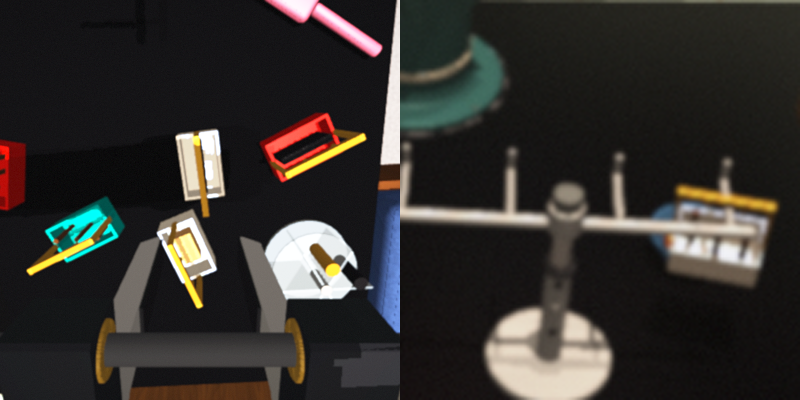

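Caddy C now hangs still and level on hook 1, its bar at scene columns 423–461. Caddy A's bar is at (0.623, -0.230) with yaw 0.07. I'll pick it and hang it on hook 3.

Run:
```python
import h
from h import *
h.OFF=.027
yaw=.068;u=np.array([-np.sin(yaw),np.cos(yaw)])
pick(np.array([.6232,-.2302])-.003*u,yaw)
a=hang(3,.027,dy=-.004)
arm.grip(.045)
r=look([.587,-.37]);print(r,arm.get_state()['time_s'])
c=arm.capture("wrist");a=arm.capture("scene")
save("w9",np.hstack([c['frame'][:,120:520],cv2.resize(a['frame'][120:270,320:470],(400,400),interpolation=2)]))
```

```text
grip 0.0077853777899338054 39.97500943019986
lifted 0.007517011101550034 50.6
in [0.51721779 0.07521551 0.27914356] [ 0.46932738 -0.29781093 -1.45710654]
down [0.51768361 0.07528558 0.23625692] [-0.49555461  0.15705852 -1.44969511]
t 59.2667
1013 [476.  34.] [ 0.7683 -0.2194] -1.139 0.01 0.134
1128 [63. 76.] [ 0.3075 -0.2276] -0.005 0.061 0.105
682 [191. 151.] [ 0.4335 -0.328 ] -1.169 0.011 0.128
882 [322. 172.] [ 0.5976 -0.3695] 0.353 0.023 0.111
439 [475. 168.] [ 0.7855 -0.3685] 1.052 0.019 0.049
2240 [ 19. 256.] [ 0.176  -0.4643] -0.332 0.067 0.151
60 [ 49. 238.] [ 0.2192 -0.4329] -1.186 0.013 0.019
153 [ 45. 280.] [ 0.1966 -0.4961] -0.144 0.025 0.03
454 [222. 351.] [ 0.4279 -0.6311] -0.247 0.023 0.118
526 [417. 351.] [ 0.7197 -0.6486] 0.138 0.023 0.119
(array([ 0.59758441, -0.36946689]), np.float32(0.35263145), np.float32(0.023366543), np.float32(0.11064127)) 61.4917
```

View pics/w9.png

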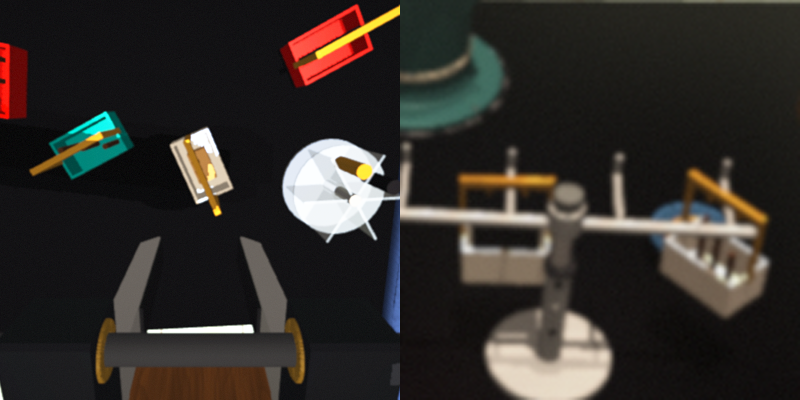

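Caddy A hangs straight on hook 3. C has swivelled on hook 1 but still hangs. B's bar runs from (307,140) to (338,212) in the wrist view, and its mask merges with yellow contents, so I'll take the bar direction from the scene view and the bar pixels.

Run:
```python
from h import *
a=arm.capture("scene");c=arm.capture("wrist")
for A,ct,p in yellow(a):
    if abs(ct[0]-202)<8 and abs(ct[1]-228)<8:
        W=np.array([onz(a,q,.129)[:2] for q in p]);
        vx=cv2.fitLine(W.astype(np.float32),cv2.DIST_HUBER,0,.01,.01).ravel();print("scene yaw",np.arctan(-vx[0]/vx[1]),vx[2:],W[W[:,1].argmin()],W[W[:,1].argmax()])
for A,ct,p in yellow(c,60):
    if abs(ct[0]-322)<10 and abs(ct[1]-172)<15:
        for r in range(130,222,6):
            k=p[p[:,1]==r,0]
            if len(k): print(r,k.min(),k.max(),len(k),onz(c,(k.min(),r),.135)[:2].round(4))
```

```text
136 305 309 5 [ 0.5741 -0.3188]
142 304 310 7 [ 0.5723 -0.326 ]
148 307 324 13 [ 0.5755 -0.3336]
154 308 327 20 [ 0.5762 -0.3411]
160 310 329 20 [ 0.5782 -0.3487]
166 313 327 15 [ 0.5814 -0.3565]
172 315 329 15 [ 0.5835 -0.3643]
178 318 327 10 [ 0.5868 -0.3723]
184 323 328 6 [ 0.5927 -0.3805]
190 325 331 7 [ 0.5949 -0.3886]
196 329 336 8 [ 0.5996 -0.3969]
202 330 338 9 [ 0.6005 -0.405 ]
208 333 340 8 [ 0.604  -0.4134]
214 334 340 7 [ 0.6049 -0.4218]
```

Run:
```python
import h
from h import *
h.OFF=.027
arm.grip(.055)
pick(np.array([.592,-.373]),.328)
a=hang(4,.027,dy=-.006)
arm.reach([.40,-.2,.42],down(PSI));arm.wait(1)
c=arm.capture("wrist");a=arm.capture("scene");b=arm.capture("top");print(arm.get_state()['time_s'])
save("w10",np.hstack([cv2.resize(a['frame'][130:280,300:480],(480,400),interpolation=2),cv2.resize(b['frame'][160:290,180:284+20],(320,336),interpolation=2)[:400] if 0 else cv2.resize(b['frame'][160:285,185:345],(320,400),interpolation=2)]))
```

```text
grip 0.007849719580067149 39.97854357585311
lifted 0.007314600610683673 66.225
in [ 0.50978203 -0.04665616  0.27912985] [ 0.10296426  0.27704161 -1.49434272]
down [ 0.51028674 -0.04651575  0.23626168] [-0.64894861  0.71548908 -1.91281176]
t 75.1833
77.325
```

View pics/w10.png

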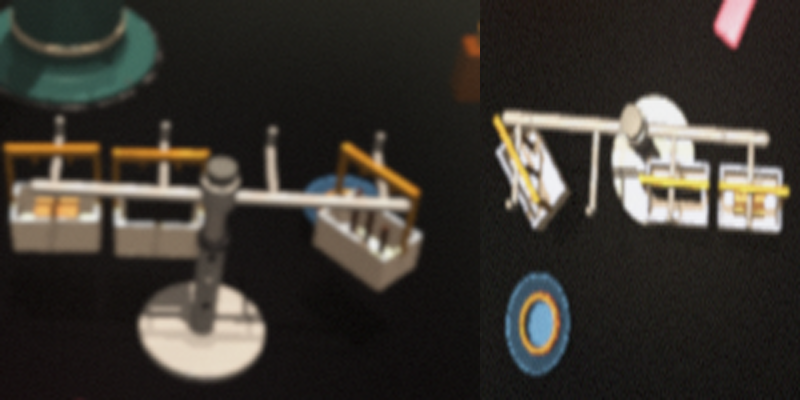

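All three hang. Caddy C on hook 1 is yawed about 45°, so I'll check its margin, that nothing is moving, and that no white caddy is left on the table.

Run:
```python
from h import *
def m():
    a=arm.capture("scene");b=arm.capture("top");out=[]
    for n,c,f in(("s",a,lambda q:420<q[0]<465 and 170<q[1]<215),("t",b,lambda q:185<q[0]<225 and 190<q[1]<230)):
        for A,ct,p in yellow(c):
            if f(ct): r=cv2.minAreaRect(p.astype(np.float32));print(n,A,np.round(r[0],1),np.round(r[1],1),round(r[2],1),(onz(c,r[0],.242)[:2]-hook(1)).round(3))
    return a,b
m();arm.wait(2);a,b=m()
print(hook(1))
save("t11",b['frame'][110:400,110:510],2)
```

```text
s 158 [442.3 193.3] [34.1  5.5] 35.3 [-0.005  0.001]
t 99 [203.9 209.2] [35.5  5.1] 48.4 [ 0.    -0.003]
s 158 [442.3 193.3] [34.1  5.5] 35.3 [-0.005  0.001]
t 102 [203.9 209.2] [35.5  5.1] 48.2 [ 0.    -0.003]
[0.54404759 0.3451037 ]
```

View pics/t11.png

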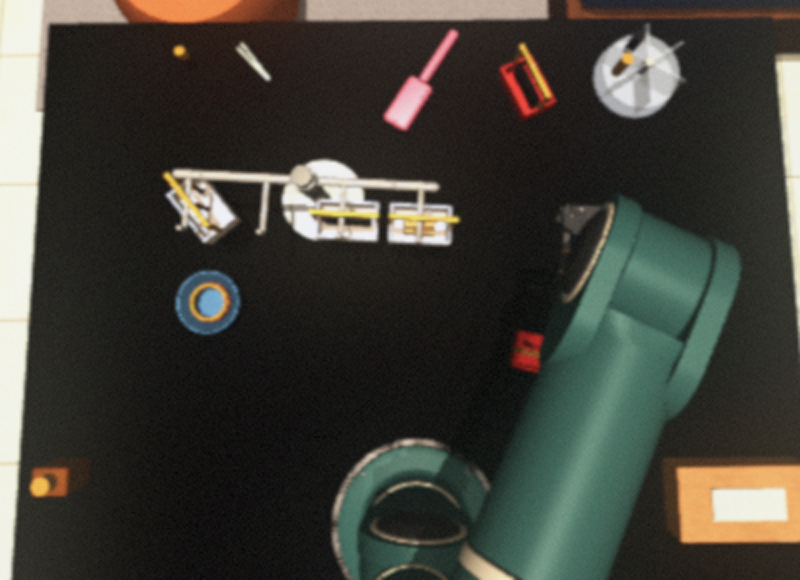

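The bar centre on hook 1 is within 5 mm of the hook point and still. No white caddies remain on the table, and the bowl and brush are where they were. Handing in.

```bash
python3 -c "
from station import arm
print(arm.hand_in())"
```

```text
the job is handed in; nothing more can be done
None
```

I handed the job in, with no verdict returned: the post is caught in the middle hole, and all three white caddies hang at rest on hooks 1, 3 and 4 (the one on hook 1 is turned about 45° after an earlier failed try and a short drop), with the bowl and brush untouched.

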